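Zero the guarded trim selector of a tube mixer

TASK

Zero the trim selector of the tube mixer: swing its hinged guard cover up and fully back by the post on top, without letting it slam, so that it leans open on its own. Then, with closed fingertips and without gripping it, push the upright peg of the selector under the cover clockwise (seen from above) until it meets its hidden end stop, press it there with about 14 N for a full second (never more than 18 N), and let go. Leave the selector at its stop and the cover open, and do not disturb the things lying around.

Things in the scene. Friction and masses are not known exactly. Their poses are not given: they have to be found in the camera images.
- mixer: Tube mixer, a low white box fixed to the desk, 45 mm high. Origin at desk level; x points from its front to its back, y to its left, z up; turned by up to 0.35 rad. The box spans x -95..95, y -85..160 mm. A rubber cup at y = 122 mm rises to 77 mm. The guarded panel is its top face at y -65..65 mm, with two hinge uprights 34 mm high at x 76..90, y +-61 mm.
- cover (a joint): Angle of the grey guard cover: 0 closed, grows as its front edge swings up and back, to its stop at 1.95 rad. It weighs 120 to 200 g, turns almost freely and falls shut unless well past upright, where it leans on its stop by its own weight.
- cover_hinge (a point): Middle of the cover's hinge axis (along the mixer's y), 81 mm above the desk at the mixer's x = 75 mm; fixed. The cover is an upturned tray: top plate 135 (x) x 130 (y) x 4 mm from the hinge to the front, its upper face level with the hinge when closed, with 30 mm deep skirts at front and sides.
- cover_post (a point): Grip point on the black post that stands up from the cover 120 mm in front of the hinge: 14 (x) by 12 mm (y), 33 mm tall. The point is on its middle line, 24 mm above the plate, and moves with the cover. Pinched across its 12 mm (fingers closing along the mixer's y), the post can pivot between the pads as the cover swings, the fingers kept pointing down.
- selector_axis (a point): The selector's vertical turning axis, at the panel's surface (45 mm above the desk), x = -5 mm, y = 0 of the mixer; 80 mm in front of the hinge. The selector turns with slight friction (0.04 N m) and stays where left; push square to its arm. Its end stop cannot be seen and differs every time: there the peg stands 0.15 to 0.85 rad to the left of straight to the front.
- selector_peg (a point): Middle line of the selector's upright round peg, 12 mm in diameter, 20 mm above the panel; its top is 28 mm above the panel. It stands 40 mm from the axis on a crank arm (arm and hub up to 14 mm above the panel). At the start it is 0.1 to 0.9 rad to the right of straight to the front; clockwise from above it passes the front to the left.
- selector: The selector: hub 34 mm across, 14 mm high, with crank arm and peg, all black. Its x axis points from the peg to the turning axis.
- stop_buffer (a joint): Yield of the stiff sprung buffer behind the end stop: 0 while the selector is not pressed against its stop; grows by about 0.005 to 0.015 rad at 14 N on the peg and springs back when let go.
- pen_1: Bystander: black and white marker pen, 135 x 17 x 16 mm, lying to the right of the mixer; origin under its middle.
- swab_0: Bystander: flat sealed swab pouch, 178 x 24 x 4 mm, lying behind the mixer; origin under its middle.

How it is judged:
On the way, in this order (a step that is already met when the one before it is completed fails the run):
1. the cover leans fully open and is not touched (value of joint cover above 1.85 rad and contact force between cover and anything else below 0.3 N), for 0.3 s.
2. the selector is pressed firmly against its end stop, the cover still open (contact force between selector and anything else above 10.5 N and value of joint stop_buffer above 0.002 rad and y of selector_peg in the frame of mixer above 0.004 m and value of joint cover above 1.8 rad), for 0.6 s.
At the end, for the whole second after the job is handed in: The cover leans open (over 1.8 rad), the selector stands untouched and at rest in the left part of its travel where its stop lies (peg more than 4 mm to the left of the axis), its buffer relaxed (value of joint cover above 1.8 rad and y of selector_peg in the frame of mixer above 0.004 m and value of joint stop_buffer below 0.0015 rad and angular speed of selector below 0.1 rad/s and contact force between selector and anything else below 0.3 N).
It fails at once if the selector is pushed or squeezed with more than 18 N (contact force between selector and anything else above 18 N).
It fails at once if the cover slams (swings faster than 5 rad/s) (velocity of joint cover above 5 rad/s or velocity of joint cover below -5 rad/s).
It fails at once if the pen is shifted by more than 20 mm (distance of pen_1 from where it was at the start of the episode above 0.02 m).
It fails at once if the swab pouch is shifted by more than 20 mm (distance of swab_0 from where it was at the start of the episode above 0.02 m).
It also fails if it takes over 72 s, if anything falls off the work surface, if the arm or the gripper's body presses on something with over 40 N, if the wrist force passes 120 N, or if a joint passes its speed limit or range.

ROBOT

A 6-joint arm with a two-finger parallel gripper is mounted at the origin on a cart in front of the work surface, level with it; the furniture and walls round the work are solid. World frame = base frame: x ahead of the robot, y to its left, z up, the work surface at z = 0. Lengths are in m, angles in rad, forces in N, time in s.
With the tool pointing down it reaches from about 0.3 to 0.75 m from the base axis. Payload 8.5 kg.
Tool frame: the origin (TCP) lies at the very end of the fingers, on their centre line; the grasp point (between the pads) lies 19 mm behind it (env.grip_point_offset is the distance from the TCP to the grasp point, in m); x points along the fingers, z is the direction in which the jaws open and shut, and the axes are right-handed (so a half turn about x gives the same grasp; the last joint's range is limited). The gripper opens to 85 mm and grips with 20 to 120 N. Pads are 22 mm wide; open, the fingers measure 114 mm over their backs; the gripper's body (76 mm by 85 mm) begins 54 mm behind the grasp point. The pads swing forward as they close: fully open they stand 13 mm farther back than shut.
Start: joints at [-1.509, 0.381, 1.297, -0, 1.464, -0.215], TCP at [0.15, -0.529, 0.231] pointing down, gripper open.
Joint ranges: [-3.11, 3.11], [-0.89, 2.33], [0.22, 2.48], [-1.42, 4.56], [0.17, 2.85], [-2.88, 2.88]. Speed limits (rad/s): [2.39, 2.39, 3.14, 3.14, 3.14, 3.14].

INTERFACE

Orientations are given as a unit quaternion [x, y, z, w].
In Python, from bench import env gives the robot as it stands.
- The arm moves only by the shell command python3 -m pendant 'ROWS'. ROWS is JSON, a list of rows, each an object of numbers: "rx", "ry", "rz": the turn, a rotation vector about the tool's x, y, z in degrees; "x", "y", "z": the shift along the tool's x, y, z in cm; "claw": the finger opening in cm, from 0 to 8.54. In form: [{"rx": .., "ry": .., "rz": .., "x": .., "y": .., "z": .., "claw": ..}, ...]. A call has 1 to 10 rows; each row shifts and turns the commanded pose from where the row before left it, along the tool's axes as they then stand; what a row does not reach is not made up. A row lasts 1/8 s, in which the tool goes at most 62.5 mm and 10.7 degrees, less where a joint would pass 70% of its speed; a pose out of reach is approached as far as the arm can. A call is refused whole if a number of a shift passes 6.25 or a number of a turn 10.7, either way. A call with a gripper value outside its range is refused whole. The fingers move at their own pace and stop on an object; the grip force is fixed at half the most. Time passes only in rows, so rows that do not move let the fingers close. It gives the time, the measured TCP pose, the force and the opening at its end, in the units of the state.
- env.sense(): the state, without advancing time (a new reading comes with each control period).
- env.camera(name): name is "scene" or "top" or "wrist"; returns a dict with "color" (384x512x3 uint8, blue, green, red), "range_z" (384x512 float32, m along the optical axis (not along the pixel's ray), 0 where there is no reading), "K" (3x3 intrinsics, pixels), "cam_to_world" (4x4, takes a point from camera to world coordinates); the wrist camera has in their place "T_tool_cam" (4x4, takes a point from camera to tool coordinates, whose origin is the TCP and whose axes are the tool frame's). Camera axes: x right, y down, z forward; pixel columns grow to the right and rows downward; lengths in m; the calibration is good to about 2 mm. A picture is of the moment at which its call begins: read the wrist's pose just before it.
- env.finish_job(): hands the job in, once; it reports no verdict.
The state is a dict: "t": time; "joint_positions": joint angles; "dq": joint speeds; "effort": joint torques, N m; "position": TCP position; "ee_rot": TCP orientation; "contact_force": force on the tool from outside, world axes, zero at the start; "torque": the same for the moment, N m; "finger_gap": opening from 0.0 (shut) to 1.0 (fully open).
Only numpy, scipy, OpenCV 4.12 (cv2) and the standard library are available. Lean on these libraries where they do the work, as an engineer would, in place of code of your own. Each camera call takes 0.05 s, during which the arm holds its last target.

## Working session

There is one attempt and no reset: what is moved stays moved. The work goes in short steps, Python scripts to look and compute and a shell command to move; the robot and the scene stay as the last step left them, time stands still between calls to the robot, and variables do not carry over. Pictures are saved under pics/ and viewed, and the job is handed in when it is done.

```bash
ls; mkdir -p pics
python3 - <<'E'
from bench import env
import cv2,numpy as np
print(env.sense(), env.grip_point_offset)
for n in ("scene","top"):
    c=env.camera(n); cv2.imwrite(f"pics/{n}0.png",c["color"]); print(n,c["K"].round(1).tolist(),c["cam_to_world"].round(4).tolist())
    np.savez(f"pics/{n}0.npz",**c)
E
```

```text
pics
{'t': 0.0, 'joint_positions': array([-1.50931212e+00,  3.81160567e-01,  1.29826390e+00,  1.40800434e-06,
        1.46363016e+00, -2.15277624e-01]), 'dq': array([ 9.77035927e-04, -9.94854131e-04,  1.33597080e-03, -1.26868645e-03,
        4.12451709e-05,  7.74199347e-05]), 'effort': array([-2.78880783e-03, -4.48460162e+01, -2.31281573e+01, -3.64371126e-04,
        4.74621382e-03, -2.92849018e-05]), 'position': array([ 0.15027389, -0.52875472,  0.23072976]), 'ee_rot': array([ 0.42664321,  0.56452594, -0.42585759,  0.56385402]), 'contact_force': array([-0.09708244, -0.05052162, -1.07651766]), 'torque': array([ 0.02523534,  0.02485251, -0.00445013]), 'finger_gap': 1.0002852154313766} 0.0187
scene [[397.2, 0.0, 253.7], [0.0, 397.2, 191.1], [0.0, 0.0, 1.0]] [[-0.8552, -0.3355, 0.3949, 0.1802], [-0.5182, 0.5479, -0.6567, 0.4725], [0.0039, -0.7663, -0.6425, 0.6348], [0.0, 0.0, 0.0, 1.0]]
top [[466.9, 0.0, 257.0], [0.0, 466.9, 190.6], [0.0, 0.0, 1.0]] [[0.0127, -0.9835, 0.1804, 0.3718], [-0.9999, -0.0133, -0.002, -0.0618], [0.0044, -0.1804, -0.9836, 0.973], [0.0, 0.0, 0.0, 1.0]]
```

View pics/scene0.png

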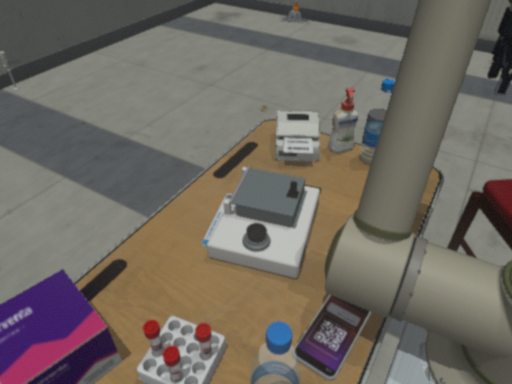

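View pics/top0.png

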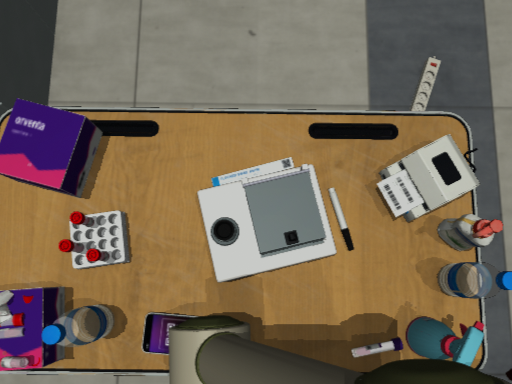

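```bash
cat > h.py <<'E'
import numpy as np,cv2
def pts(c):
    K=c["K"];z=c["range_z"];v,u=np.mgrid[:384,:512]
    P=np.stack([(u-K[0,2])/K[0,0]*z,(v-K[1,2])/K[1,1]*z,z],-1)
    T=c["cam_to_world"]; return P@T[:3,:3].T+T[:3,3]
E
python3 - <<'E'
from h import *
c=np.load("pics/top0.npz"); P=pts(c); col=c["color"]; z=c["range_z"]>0
roi=np.zeros((384,512),bool); roi[140:300,180:350]=1
h=P[...,2]
for n,m in (("box",(abs(h-.045)<.006)),("cover",abs(h-.081)<.006),("post",(h>.105)&(h<.125)),("cup",abs(h-.077)<.006)):
    m=(m&roi&z).astype(np.uint8); n_,l,s,_=cv2.connectedComponentsWithStats(m)
    for k in range(1,n_):
        if s[k,4]<15: continue
        q=P[l==k]; r=cv2.minAreaRect((q[:,:2]*1000).astype(np.float32)); print(n,s[k].tolist(),q.mean(0).round(4),np.round(r[0],1),np.round(r[1],1),r[2])
print(h[238,291],h[210,260:300:10],h[231,224])
E
```

```text
box [197, 164, 139, 118, 5660] [ 0.4552 -0.0574  0.044 ] [480.4 -81.1] [189.6 244.5] 14.145984649658203
box [247, 166, 54, 17, 215] [ 0.5771 -0.0973  0.0435] [577.5 -97.8] [  9.4 112.5] 14.553452491760254
cover [241, 164, 84, 89, 4763] [ 0.4992 -0.1147  0.0802] [ 504. -114.] [149.4 132.9] 14.528779983520508
cover [213, 219, 21, 21, 107] [0.4606 0.0009 0.0767] [460.4   0.7] [38.5 38.6] 1.1201105117797852
post [288, 232, 8, 9, 49] [ 0.4459 -0.1286  0.1122] [ 445.9 -128.7] [13.4 11.6] 14.946468353271484
cup [241, 164, 84, 89, 4513] [ 0.4989 -0.1147  0.08  ] [ 504.1 -114.2] [149.5 133.7] 14.39431095123291
cup [213, 219, 21, 22, 175] [0.46   0.0009 0.0755] [459.6   0.7] [40.1 38.6] 1.7500022649765015
0.1137824594772825 [0.08121136 0.08073475 0.07977296 0.07758571] 0.06474741894805136
```

```bash
cat >> h.py <<'E'
from scipy.spatial.transform import Rotation as R
psi=np.radians(14.3); xm=np.array([np.cos(psi),np.sin(psi),0]); ym=np.array([-np.sin(psi),np.cos(psi),0])
O=np.array([.4804,-.0811,0])-.0375*ym
def M(x,y,z): return O+x*xm+y*ym+np.array([0,0,z])
def inv(p): d=np.array(p)-O; return np.array([d@xm,d@ym,d[2]])
E
python3 - <<'E'
from h import *
from bench import env
s=env.sense(); Rt=R.from_quat(s["ee_rot"]).as_matrix(); print(Rt.round(3))
for sg in (1,-1):
    z=sg*ym; x=np.array([0,0,-1.]); y=np.cross(z,x); G=np.stack([x,y,z],1)
    print(sg,np.degrees(R.from_matrix(Rt.T@G).as_rotvec()).round(2))
t=M(-.045,0,.081+.026-.0187); print(t, inv(s["position"]))
print("post",M(-.045,0,.114))
E
```

```text
[[-0.     0.962  0.273]
 [ 0.001  0.273 -0.962]
 [-1.     0.    -0.001]]
1 [-1.7844e+02  2.0000e-02 -1.1000e-01]
-1 [ 1.56 -0.07 -0.01]
[ 0.44605676 -0.12855305  0.0883    ] [-0.4304705  -0.31480775  0.23079518]
post [ 0.44605676 -0.12855305  0.114     ]
```

Run:
```python
from h import *
c=np.load("pics/top0.npz"); P=pts(c)
for u,v in ((430,335),(455,345),(470,330),(415,335),(465,280),(490,280),(375,348),(340,300),(370,310),(455,235),(350,350)): print((u,v),P[v,u].round(3))
```

```text
(430, 335) [ 0.272 -0.378  0.101]
(455, 345) [ 0.265 -0.391  0.177]
(470, 330) [ 0.291 -0.408  0.198]
(415, 335) [ 0.266 -0.367  0.054]
(465, 280) [ 0.37  -0.434  0.134]
(490, 280) [ 0.371 -0.475  0.139]
(375, 348) [ 0.236 -0.3    0.016]
(340, 300) [ 0.327 -0.235  0.   ]
(370, 310) [ 0.307 -0.296 -0.001]
(455, 235) [ 0.455 -0.448  0.07 ]
(350, 350) [ 0.229 -0.254 -0.005]
```

```bash
python3 -m pendant '[{"x":-4,"rx":1.6,"claw":4.5},{"z":-6,"y":1.5},{"z":-6,"y":1.5},{"z":-6,"y":2},{"z":-2,"y":5.5},{"z":-2,"y":5.5},{"z":-2,"y":5.5},{"z":-2,"y":5.5},{"z":-2,"y":5.5},{"z":-2,"y":4}]'
cat > st.py <<'E'
from h import *
from bench import env
s=env.sense(); Rt=R.from_quat(s["ee_rot"]).as_matrix()
F=np.array(s["contact_force"])
print("t",round(s["t"],3),"mixer mm",(inv(s["position"])*1000).round(1),"F mixer",np.round([F@xm,F@ym,F[2]],2),"gap",round(s["finger_gap"],3),"tool yaw off",round(float(np.degrees(np.arctan2(Rt[:,2]@xm, -Rt[:,2]@ym))),2),"tilt",Rt[2].round(3))
E
python3 st.py
```

```text
t 0.1 mixer mm [-430.5 -314.8  230.8] F mixer [0.39 0.85 0.6 ] gap 0.999 tool yaw off 1.56 tilt [-1.     0.    -0.001]invalid input at $[0]: expected keys rx, ry, rz, x, y, z, claw
```

```bash
python3 -m pendant '[{"rx":1.6,"ry":0,"rz":0,"x":-4,"y":0,"z":0,"claw":4.5},{"rx":0,"ry":0,"rz":0,"x":0,"y":1.5,"z":-6,"claw":4.5},{"rx":0,"ry":0,"rz":0,"x":0,"y":1.5,"z":-6,"claw":4.5},{"rx":0,"ry":0,"rz":0,"x":0,"y":2,"z":-5.5,"claw":4.5},{"rx":0,"ry":0,"rz":0,"x":0,"y":5.5,"z":-2,"claw":4.5},{"rx":0,"ry":0,"rz":0,"x":0,"y":5.5,"z":-2,"claw":4.5},{"rx":0,"ry":0,"rz":0,"x":0,"y":5.5,"z":-2,"claw":4.5},{"rx":0,"ry":0,"rz":0,"x":0,"y":5.5,"z":-2,"claw":4.5},{"rx":0,"ry":0,"rz":0,"x":0,"y":5.5,"z":-2,"claw":4.5},{"rx":0,"ry":0,"rz":0,"x":0,"y":4,"z":-2,"claw":4.5}]'; python3 st.py
```

```text
t: 1.35
position: [0.4329, -0.1515, 0.271]
ee_rot: [0.434, 0.559, -0.434, 0.558]
contact_force: [0.2, -0.7, -0.5]
finger_gap: 0.527
t 1.35 mixer mm [-63.4 -19.  271. ] F mixer [ 0.01 -0.74 -0.48] gap 0.527 tool yaw off 0.03 tilt [-1. -0. -0.]
```

```bash
python3 -m pendant '[{"rx":0,"ry":0,"rz":0,"x":4,"y":0,"z":0,"claw":4.5},{"rx":0,"ry":0,"rz":0,"x":4,"y":0,"z":0,"claw":4.5},{"rx":0,"ry":0,"rz":0,"x":0,"y":0,"z":0,"claw":4.5},{"rx":0,"ry":0,"rz":0,"x":0,"y":0,"z":0,"claw":4.5}]'; python3 st.py;  python3 - <<'E'
from bench import env
import cv2,numpy as np
c=env.camera("wrist"); cv2.imwrite("pics/w1.png",c["color"]); print(c["K"].round(1).tolist(),c["T_tool_cam"].round(4).tolist())
E
```

```text
t: 1.85
position: [0.4319, -0.1537, 0.1927]
ee_rot: [0.434, 0.557, -0.434, 0.559]
contact_force: [-0.0, -0.1, 0.8]
finger_gap: 0.528
t 1.85 mixer mm [-64.9 -20.9 192.7] F mixer [-0.07 -0.08  0.77] gap 0.528 tool yaw off -0.05 tilt [-1.     0.001  0.001]
[[302.5, 0.0, 252.7], [0.0, 302.5, 189.1], [0.0, 0.0, 1.0]] [[-0.0004, -0.2671, 0.9637, -0.1415], [-0.0004, -0.9637, -0.2671, 0.0662], [1.0, -0.0005, 0.0003, 0.0012], [0.0, 0.0, 0.0, 1.0]]
```

View pics/w1.png

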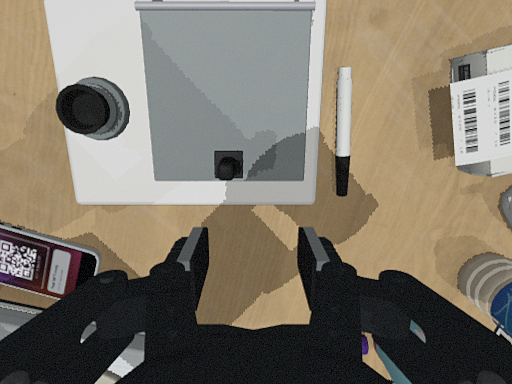

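```bash
python3 -m pendant '[{"rx":0,"ry":0,"rz":0,"x":0,"y":2,"z":-2.1,"claw":4.5},{"rx":0,"ry":0,"rz":0,"x":3,"y":0,"z":0,"claw":4.5},{"rx":0,"ry":0,"rz":0,"x":3,"y":0,"z":0,"claw":4.5},{"rx":0,"ry":0,"rz":0,"x":2,"y":0,"z":0,"claw":4.5},{"rx":0,"ry":0,"rz":0,"x":0,"y":0,"z":0,"claw":4.5},{"rx":0,"ry":0,"rz":0,"x":0,"y":0,"z":0,"claw":4.5}]'; python3 st.py;  python3 - <<'E'
from bench import env
import cv2,numpy as np
c=env.camera("wrist"); cv2.imwrite("pics/w2.png",c["color"])
E
```

```text
t: 2.65
position: [0.4464, -0.1285, 0.1128]
ee_rot: [0.434, 0.557, -0.434, 0.559]
contact_force: [0.2, -0.4, -0.1]
finger_gap: 0.527
t 2.65 mixer mm [-44.7   0.  112.8] F mixer [ 0.06 -0.42 -0.05] gap 0.527 tool yaw off -0.05 tilt [-1.     0.002  0.002]
```

View pics/w2.png

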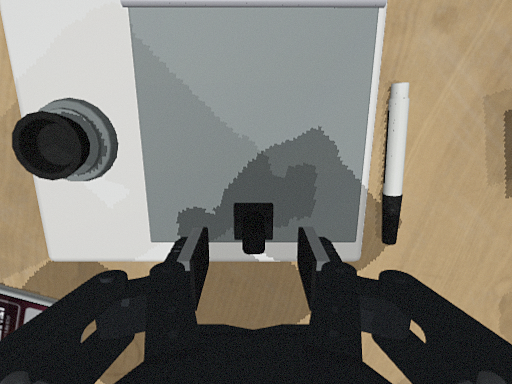

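```bash
python3 -m pendant '[{"rx":0,"ry":0,"rz":0,"x":1.2,"y":0,"z":0,"claw":4.5},{"rx":0,"ry":0,"rz":0,"x":1.2,"y":0,"z":0,"claw":4.5},{"rx":0,"ry":0,"rz":0,"x":0,"y":0,"z":0,"claw":4.5},{"rx":0,"ry":0,"rz":0,"x":0,"y":0,"z":0,"claw":0},{"rx":0,"ry":0,"rz":0,"x":0,"y":0,"z":0,"claw":0},{"rx":0,"ry":0,"rz":0,"x":0,"y":0,"z":0,"claw":0},{"rx":0,"ry":0,"rz":0,"x":0,"y":0,"z":0,"claw":0}]'; python3 st.py;  python3 - <<'E'
from bench import env
import cv2,numpy as np
c=env.camera("wrist"); cv2.imwrite("pics/w3.png",c["color"])
import numpy as np
# waypoints
h=np.array([.075,.081]); prev=None
l,n=.120,.0262
for k in range(0,26):
    th=k*1.95/25
    p=h+[-l*np.cos(th)+n*np.sin(th), l*np.sin(th)+n*np.cos(th)]
    if prev is not None: print(k,round(th,2),"x",round(-(p-prev)[1]*100,2),"y",round((p-prev)[0]*100,2), "TCP",(p*1000-[0,18.7]).round(1))
    prev=p
E
```

```text
t: 3.58
position: [0.446, -0.1288, 0.0877]
ee_rot: [0.434, 0.557, -0.434, 0.559]
contact_force: [-0.6, -5.0, 1.0]
finger_gap: 0.13
t 3.575 mixer mm [-45.1  -0.2  87.7] F mixer [-1.77 -4.71  0.98] gap 0.13 tool yaw off -0.05 tilt [-1.     0.001  0.002]
1 0.08 x -0.93 y 0.24 TCP [-42.6  97.8]
2 0.16 x -0.91 y 0.31 TCP [-39.5 106.8]
3 0.23 x -0.88 y 0.38 TCP [-35.7 115.6]
4 0.31 x -0.85 y 0.45 TCP [-31.2 124.1]
5 0.39 x -0.81 y 0.51 TCP [-26.  132.2]
6 0.47 x -0.77 y 0.58 TCP [-20.3 139.8]
7 0.55 x -0.72 y 0.63 TCP [-13.9 147. ]
8 0.62 x -0.67 y 0.69 TCP [ -7.1 153.7]
9 0.7 x -0.61 y 0.74 TCP [  0.3 159.8]
10 0.78 x -0.55 y 0.78 TCP [  8.1 165.3]
11 0.86 x -0.49 y 0.82 TCP [ 16.3 170.2]
12 0.94 x -0.42 y 0.86 TCP [ 24.9 174.5]
13 1.01 x -0.36 y 0.89 TCP [ 33.8 178. ]
14 1.09 x -0.29 y 0.91 TCP [ 43.  180.9]
15 1.17 x -0.21 y 0.93 TCP [ 52.3 183. ]
16 1.25 x -0.14 y 0.95 TCP [ 61.8 184.4]
17 1.33 x -0.07 y 0.96 TCP [ 71.3 185.1]
18 1.4 x 0.01 y 0.96 TCP [ 80.9 185. ]
19 1.48 x 0.08 y 0.95 TCP [ 90.5 184.2]
20 1.56 x 0.16 y 0.94 TCP [ 99.9 182.6]
21 1.64 x 0.23 y 0.93 TCP [109.2 180.3]
22 1.72 x 0.3 y 0.91 TCP [118.3 177.2]
23 1.79 x 0.37 y 0.88 TCP [127.1 173.5]
24 1.87 x 0.44 y 0.85 TCP [135.6 169.1]
25 1.95 x 0.5 y 0.81 TCP [143.8 164.1]
```

View pics/w3.png

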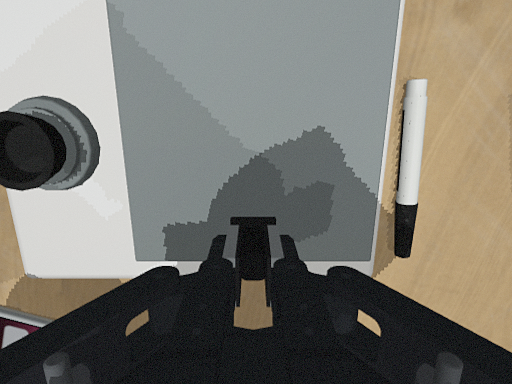

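```bash
python3 -m pendant '[{"rx":0,"ry":0,"rz":0,"x":-0.93,"y":0.24,"z":0,"claw":0},{"rx":0,"ry":0,"rz":0,"x":-0.91,"y":0.31,"z":0,"claw":0},{"rx":0,"ry":0,"rz":0,"x":-0.88,"y":0.38,"z":0,"claw":0},{"rx":0,"ry":0,"rz":0,"x":-0.85,"y":0.45,"z":0,"claw":0},{"rx":0,"ry":0,"rz":0,"x":-0.81,"y":0.51,"z":0,"claw":0}]'; python3 st.py
```

```text
t: 4.25
position: [0.4642, -0.1242, 0.1311]
ee_rot: [0.434, 0.558, -0.435, 0.559]
contact_force: [4.2, -6.6, -8.1]
finger_gap: 0.124
t 4.25 mixer mm [-26.3  -0.2 131.1] F mixer [ 2.47 -7.4  -8.14] gap 0.124 tool yaw off -0.04 tilt [-1.    -0.     0.002]
```

```bash
python3 -m pendant '[{"rx":0,"ry":0,"rz":0,"x":-0.77,"y":0.58,"z":0.03,"claw":0},{"rx":0,"ry":0,"rz":0,"x":-0.72,"y":0.63,"z":0.02,"claw":0},{"rx":0,"ry":0,"rz":0,"x":-0.67,"y":0.69,"z":0,"claw":0},{"rx":0,"ry":0,"rz":0,"x":-0.61,"y":0.74,"z":0,"claw":0},{"rx":0,"ry":0,"rz":0,"x":-0.55,"y":0.78,"z":0,"claw":0},{"rx":0,"ry":0,"rz":0,"x":-0.49,"y":0.82,"z":0,"claw":0},{"rx":0,"ry":0,"rz":0,"x":-0.42,"y":0.86,"z":0,"claw":0}]'; python3 st.py
```

```text
t: 5.12
position: [0.5129, -0.1118, 0.1731]
ee_rot: [0.433, 0.559, -0.435, 0.558]
contact_force: [-1.0, -6.2, -6.1]
finger_gap: 0.125
t 5.125 mixer mm [ 23.9  -0.3 173.1] F mixer [-2.53 -5.72 -6.08] gap 0.125 tool yaw off -0.05 tilt [-1.    -0.003  0.   ]
```

```bash
python3 -m pendant '[{"rx":0,"ry":0,"rz":0,"x":-0.36,"y":0.89,"z":0,"claw":0},{"rx":0,"ry":0,"rz":0,"x":-0.29,"y":0.91,"z":0,"claw":0},{"rx":0,"ry":0,"rz":0,"x":-0.21,"y":0.93,"z":0,"claw":0},{"rx":0,"ry":0,"rz":0,"x":-0.14,"y":0.95,"z":0,"claw":0},{"rx":0,"ry":0,"rz":0,"x":-0.07,"y":0.96,"z":0,"claw":0},{"rx":0,"ry":0,"rz":0,"x":0.01,"y":0.96,"z":0,"claw":0}]'; python3 st.py;python3 - <<'E'
from bench import env
import cv2,numpy as np
c=env.camera("scene"); cv2.imwrite("pics/s4.png",c["color"])
E
```

```text
t: 5.88
position: [0.5674, -0.098, 0.1843]
ee_rot: [0.433, 0.558, -0.435, 0.558]
contact_force: [-2.5, -5.5, -0.0]
finger_gap: 0.122
t 5.875 mixer mm [ 80.1  -0.4 184.3] F mixer [-3.75 -4.71 -0.03] gap 0.122 tool yaw off -0.06 tilt [-1.    -0.002  0.001]
```

View pics/s4.png

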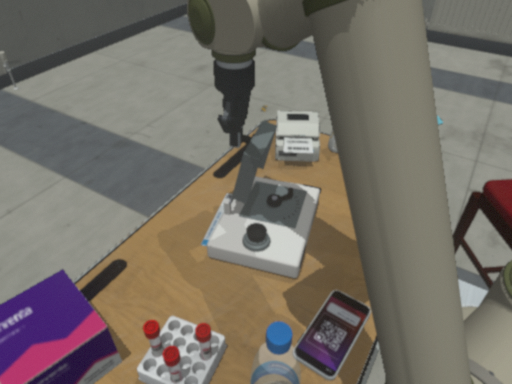

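The picture shows the cover held at about 80° (tip at roughly (265,125), gripper on the post at (235,140)), with the black selector visible at about (282,198). I'll continue the swing.

```bash
python3 -m pendant '[{"rx":0,"ry":0,"rz":0,"x":0.08,"y":0.95,"z":0,"claw":0},{"rx":0,"ry":0,"rz":0,"x":0.16,"y":0.94,"z":0,"claw":0},{"rx":0,"ry":0,"rz":0,"x":0.23,"y":0.93,"z":0,"claw":0},{"rx":0,"ry":0,"rz":0,"x":0.3,"y":0.91,"z":0,"claw":0},{"rx":0,"ry":0,"rz":0,"x":0.37,"y":0.88,"z":0,"claw":0},{"rx":0,"ry":0,"rz":0,"x":0.44,"y":0.85,"z":0,"claw":0}]'; python3 st.py; python3 -m pendant '[{"rx":0,"ry":0,"rz":0,"x":0.35,"y":0.57,"z":0,"claw":0},{"rx":0,"ry":0,"rz":0,"x":0,"y":0,"z":0,"claw":0},{"rx":0,"ry":0,"rz":0,"x":0,"y":0,"z":0,"claw":0}]'; python3 st.py
```

```text
t: 6.68
position: [0.6217, -0.0843, 0.169]
ee_rot: [0.434, 0.557, -0.434, 0.559]
contact_force: [1.0, -4.9, 5.7]
finger_gap: 0.122
t 6.675 mixer mm [136.1  -0.5 169. ] F mixer [-0.2  -5.03  5.68] gap 0.122 tool yaw off -0.05 tilt [-1.     0.002  0.002]
t: 7.05
position: [0.6272, -0.0829, 0.1656]
ee_rot: [0.434, 0.557, -0.434, 0.559]
contact_force: [1.8, -3.7, 5.7]
finger_gap: 0.124
t 7.05 mixer mm [141.8  -0.5 165.6] F mixer [ 0.86 -4.07  5.68] gap 0.124 tool yaw off -0.04 tilt [-1.     0.003  0.002]
```

```bash
python3 -m pendant '[{"rx":0,"ry":0,"rz":0,"x":0,"y":0,"z":0,"claw":2},{"rx":0,"ry":0,"rz":0,"x":0,"y":0,"z":0,"claw":3},{"rx":0,"ry":0,"rz":0,"x":0,"y":0,"z":0,"claw":3.5},{"rx":0,"ry":0,"rz":0,"x":0,"y":0,"z":0,"claw":3.5}]'; python3 st.py;python3 - <<'E'
from bench import env
import cv2,numpy as np
for n in("scene","top","wrist"):
  c=env.camera(n); cv2.imwrite(f"pics/{n}5.png",c["color"])
E
python3 -c "
import cv2,numpy as np
a=[cv2.imread(f'pics/{n}5.png') for n in('scene','top','wrist')]
cv2.imwrite('pics/m5.png',np.hstack([cv2.resize(x[:, 100:420],(266,320)) for x in a]))"
```

```text
t: 7.55
position: [0.6262, -0.0824, 0.1646]
ee_rot: [0.434, 0.558, -0.434, 0.558]
contact_force: [0.2, -0.2, 0.1]
finger_gap: 0.41
t 7.55 mixer mm [140.9   0.3 164.6] F mixer [ 0.14 -0.23  0.07] gap 0.41 tool yaw off -0.03 tilt [-1. -0. -0.]
```

View pics/m5.png

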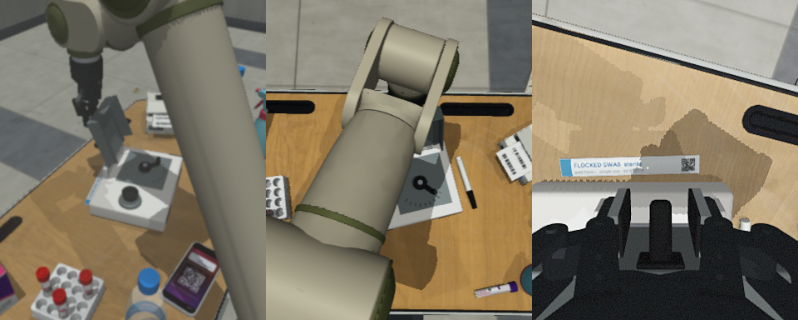

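The cover leans open with no contact force, and the post is free between the open pads. I'll lift away and look at the selector.

```bash
python3 -m pendant '[{"rx":0,"ry":0,"rz":0,"x":-2.5,"y":0,"z":0,"claw":3.5},{"rx":0,"ry":0,"rz":0,"x":-3.5,"y":0,"z":0,"claw":3.5},{"rx":0,"ry":0,"rz":0,"x":-4,"y":0,"z":0,"claw":3.5},{"rx":0,"ry":0,"rz":0,"x":0,"y":0,"z":0,"claw":3.5},{"rx":0,"ry":0,"rz":0,"x":0,"y":-5,"z":1,"claw":0},{"rx":0,"ry":0,"rz":0,"x":0,"y":-5,"z":1,"claw":0},{"rx":0,"ry":0,"rz":0,"x":0,"y":-5,"z":1,"claw":0},{"rx":0,"ry":0,"rz":0,"x":0,"y":-5,"z":1,"claw":0},{"rx":0,"ry":0,"rz":0,"x":1,"y":-2,"z":0,"claw":0},{"rx":0,"ry":0,"rz":0,"x":0,"y":0,"z":0,"claw":0}]'; python3 st.py;python3 - <<'E'
from bench import env
import cv2,numpy as np
s=env.sense()
for n in("scene","wrist"):
  c=env.camera(n); cv2.imwrite(f"pics/{n}6.png",c["color"]); np.savez(f"pics/{n}6.npz",pos=s["position"],rot=s["ee_rot"],**c)
E
```

```text
t: 8.95
position: [0.4217, -0.1755, 0.254]
ee_rot: [0.435, 0.558, -0.435, 0.557]
contact_force: [0.7, 0.2, -0.6]
finger_gap: 0.004
t 8.95 mixer mm [-80.2 -39.5 254. ] F mixer [ 0.71  0.04 -0.55] gap 0.004 tool yaw off -0.15 tilt [-1.    -0.001 -0.002]
```

View pics/wrist6.png

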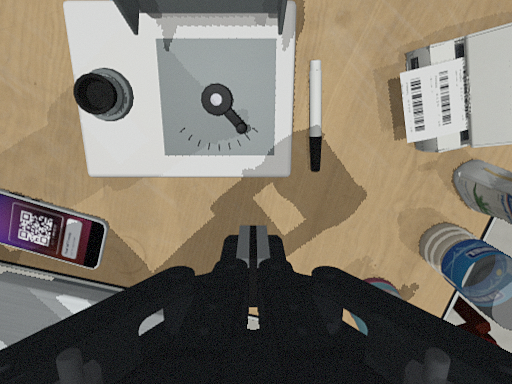

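View pics/scene6.png

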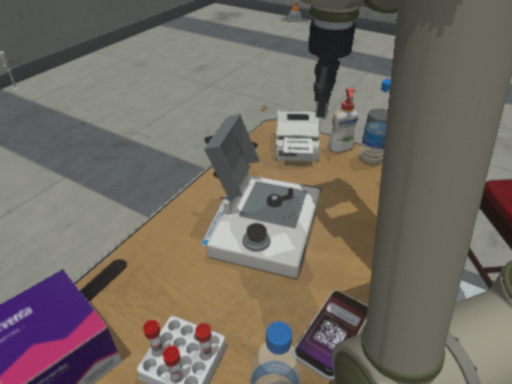

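Cover stays open. In the wrist view the peg is at about (242,127) and the hub centre at (217,99). Next I'll measure the peg.

Run:
```python
from h import *
c=dict(np.load("pics/wrist6.npz")); T=np.eye(4); T[:3,:3]=R.from_quat(c["rot"]).as_matrix(); T[:3,3]=c["pos"]
c["cam_to_world"]=T@c["T_tool_cam"]; P=pts(c)
Q=np.stack([(P-O)@xm,(P-O)@ym,P[...,2]],-1)*1000
m=(c["color"].max(2)<70); m[:70]=0;m[160:]=0;m[:,:165]=0;m[:,275:]=0
print(m.sum())
pk=m&(Q[...,2]>65); hb=m&(Q[...,2]>52)&(Q[...,2]<65)
print("peg",pk.sum(),Q[pk].mean(0).round(1),Q[pk].min(0).round(1),Q[pk].max(0).round(1))
print("hub etc",hb.sum(),Q[hb].mean(0).round(1),Q[hb].min(0).round(1),Q[hb].max(0).round(1))
print("panel z",Q[90,180],"hub white",Q[99,217])
v,u=np.nonzero(pk);print(u.mean(),v.mean())
```

```text
858
peg 96 [-36.1 -29.   88. ] [-42.6 -41.   66.4] [-13.8 -22.9 395.4]
hub etc 710 [-12.9  -5.3  56.6] [-36.3 -33.2  52.1] [ 7.7 14.9 60.3]
panel z [ 2.18801333 39.44811048 45.12349142] hub white [-7.71425233 -2.73591849 60.39180191]
240.15625 126.77083333333333
```

Run:
```python
from h import *
c=dict(np.load("pics/wrist6.npz")); T=np.eye(4); T[:3,:3]=R.from_quat(c["rot"]).as_matrix(); T[:3,3]=c["pos"]
c["cam_to_world"]=T@c["T_tool_cam"]; P=pts(c)
Q=np.stack([(P-O)@xm,(P-O)@ym,P[...,2]],-1)*1000
m=(Q[...,2]>68)&(Q[...,2]<78); m[:105]=0;m[150:]=0;m[:,:225]=0;m[:,265:]=0
print("peg",m.sum(),Q[m].mean(0).round(1),Q[m].min(0).round(1),Q[m].max(0).round(1))
g=(c["color"].min(2)>180)&(abs(Q[...,2]-60)<4); g[:85]=0;g[115:]=0;g[:,:205]=0;g[:,:205]=0;g[:,230:]=0
print("hub cap",g.sum(),Q[g].mean(0).round(1))
d=Q[m].mean(0)-Q[g].mean(0); print(d, np.arctan2(-d[1],-d[0]),np.hypot(d[0],d[1]))
cu=(abs(Q[...,2]-76)<4);cu[:,:70]=0;cu[:,140:]=0;cu[:60]=0;cu[130:]=0;print("cup",Q[cu].mean(0),"expect 122 y")
```

```text
peg 100 [-38.  -28.   71.2] [-43.6 -33.5  68.1] [-32.3 -22.9  73. ]
hub cap 95 [-7.6 -1.3 60.3]
[-30.39672935 -26.76233482  10.87205942] 0.7218997737191314 40.4991817250634
cup [ -2.58005743 121.42742198  75.04833368] expect 122 y
```

```bash
python3 -m pendant '[{"rx":0,"ry":0,"rz":0,"x":0,"y":3.2,"z":0.4,"claw":0},{"rx":0,"ry":0,"rz":0,"x":0,"y":3.2,"z":0.4,"claw":0},{"rx":-10.2,"ry":0,"rz":0,"x":3,"y":0,"z":0,"claw":0},{"rx":-10.2,"ry":0,"rz":0,"x":3,"y":0,"z":0,"claw":0},{"rx":-10.2,"ry":0,"rz":0,"x":3,"y":0,"z":0,"claw":0},{"rx":-10.2,"ry":0,"rz":0,"x":3,"y":0,"z":0,"claw":0},{"rx":0,"ry":0,"rz":0,"x":3,"y":0,"z":0,"claw":0},{"rx":0,"ry":0,"rz":0,"x":0,"y":0,"z":0,"claw":0},{"rx":0,"ry":0,"rz":0,"x":0,"y":0,"z":0,"claw":0}]'; python3 st.py;python3 - <<'E'
from bench import env
import cv2,numpy as np
c=env.camera("wrist"); cv2.imwrite(f"pics/wrist7.png",c["color"])
E
```

```text
t: 10.18
position: [0.4878, -0.1676, 0.1057]
ee_rot: [0.212, 0.674, -0.212, 0.675]
contact_force: [-0.8, -1.1, 0.5]
finger_gap: -0.003
t 10.175 mixer mm [-14.2 -48.1 105.7] F mixer [-1.05 -0.9   0.47] gap -0.003 tool yaw off 40.79 tilt [-1.     0.     0.002]
```

View pics/wrist7.png

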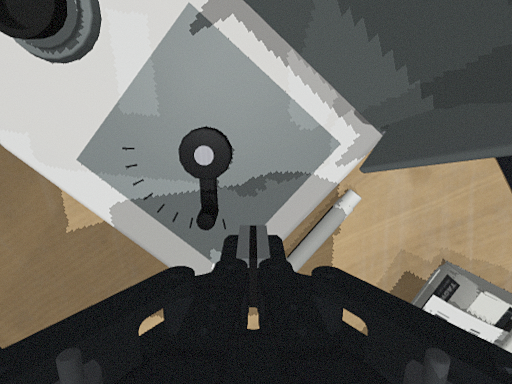

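```bash
python3 -m pendant '[{"rx":0,"ry":0,"rz":0,"x":2,"y":-0.15,"z":0,"claw":0},{"rx":0,"ry":0,"rz":0,"x":2,"y":0,"z":0,"claw":0},{"rx":0,"ry":0,"rz":0,"x":0.2,"y":0,"z":0,"claw":0},{"rx":0,"ry":0,"rz":0,"x":0,"y":0,"z":0,"claw":0},{"rx":0,"ry":0,"rz":0,"x":0,"y":0,"z":0,"claw":0}]'; python3 st.py
python3 -m pendant '[{"rx":0,"ry":0,"rz":0,"x":0,"y":0,"z":-0.3,"claw":0},{"rx":0,"ry":0,"rz":0,"x":0,"y":0,"z":-0.3,"claw":0},{"rx":0,"ry":0,"rz":0,"x":0,"y":0,"z":-0.2,"claw":0},{"rx":0,"ry":0,"rz":0,"x":0,"y":0,"z":0,"claw":0}]'; python3 st.py;python3 - <<'E'
from bench import env
import cv2,numpy as np
c=env.camera("wrist"); cv2.imwrite(f"pics/wrist8.png",c["color"])
E
```

```text
t: 10.85
position: [0.4864, -0.169, 0.0637]
ee_rot: [0.212, 0.674, -0.212, 0.675]
contact_force: [-0.8, -0.7, -0.9]
finger_gap: -0.0
t 10.85 mixer mm [-15.9 -49.2  63.7] F mixer [-0.92 -0.53 -0.93] gap -0.0 tool yaw off 40.76 tilt [-1.     0.     0.002]
t: 11.35
position: [0.4793, -0.1641, 0.0628]
ee_rot: [0.212, 0.675, -0.212, 0.674]
contact_force: [-0.4, 0.7, 0.2]
finger_gap: -0.004
t 11.35 mixer mm [-21.6 -42.6  62.8] F mixer [-0.25  0.74  0.24] gap -0.004 tool yaw off 40.76 tilt [-1. -0. -0.]
```

View pics/wrist8.png

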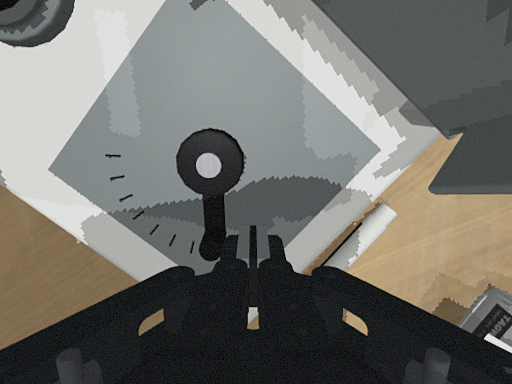

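```bash
cat > ck.py <<'E'
from h import *
from bench import env
import sys
s=env.sense(); Rt=R.from_quat(s["ee_rot"]).as_matrix(); F=Rt.T@np.array(s["contact_force"])
p=inv(s["position"])*1000
print("t %.2f TCP %s toolF %s yaw %.1f"%(s["t"],p.round(1),F.round(2),np.degrees(np.arctan2(Rt[:,2]@xm, -Rt[:,2]@ym))))
sys.exit(1 if np.linalg.norm(F)>float(sys.argv[1]) else 0)
E
python3 - <<'E'
from h import *
from bench import env
s=env.sense(); Rt=R.from_quat(s["ee_rot"]).as_matrix()
a=Rt.T@(M(-.005,0,s["position"][2])-s["position"])
print("axis in tool mm",a*1000)
for d in (1,2,4):
    print(d,((a-R.from_euler('x',d,degrees=True).apply(a))*100).round(3))
E
python3 ck.py 5
```

```text
axis in tool mm [-1.95533392e-03  4.03989039e+01 -2.16204602e+01]
1 [ 0.    -0.037 -0.071]
2 [ 0.    -0.073 -0.142]
4 [ 0.    -0.141 -0.287]
t 11.40 TCP [-21.5 -42.8  62.8] toolF [-0.75 -0.17  0.49] yaw 40.8
```

```bash
python3 -m pendant '[{"rx":4,"ry":0,"rz":0,"x":0,"y":-0.14,"z":-0.29,"claw":0},{"rx":4,"ry":0,"rz":0,"x":0,"y":-0.14,"z":-0.29,"claw":0},{"rx":3,"ry":0,"rz":0,"x":0,"y":-0.11,"z":-0.21,"claw":0},{"rx":3,"ry":0,"rz":0,"x":0,"y":-0.11,"z":-0.21,"claw":0}]' >/dev/null; python3 ck.py 5 && python3 -m pendant '[{"rx":3,"ry":0,"rz":0,"x":0,"y":-0.11,"z":-0.21,"claw":0},{"rx":3,"ry":0,"rz":0,"x":0,"y":-0.11,"z":-0.21,"claw":0},{"rx":0,"ry":0,"rz":0,"x":0,"y":0,"z":0,"claw":0}]'>/dev/null; python3 ck.py 5;python3 - <<'E'
from bench import env
import cv2,numpy as np
c=env.camera("wrist"); cv2.imwrite(f"pics/wrist9.png",c["color"])
E
```

```text
t 11.90 TCP [-31.1 -37.8  62.8] toolF [0.24 0.52 0.47] yaw 26.7
t 12.28 TCP [-35.  -34.8  62.8] toolF [-0.46 -0.87  1.  ] yaw 20.8
```

View pics/wrist9.png

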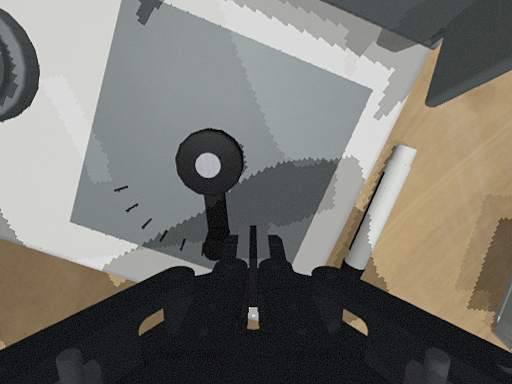

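```bash
python3 -m pendant '[{"rx":3,"ry":0,"rz":0,"x":0,"y":-0.11,"z":-0.21,"claw":0},{"rx":3,"ry":0,"rz":0,"x":0,"y":-0.11,"z":-0.21,"claw":0},{"rx":3,"ry":0,"rz":0,"x":0,"y":-0.11,"z":-0.21,"claw":0},{"rx":3,"ry":0,"rz":0,"x":0,"y":-0.11,"z":-0.21,"claw":0}]' >/dev/null; python3 ck.py 5 && python3 -m pendant '[{"rx":3,"ry":0,"rz":0,"x":0,"y":-0.11,"z":-0.21,"claw":0},{"rx":3,"ry":0,"rz":0,"x":0,"y":-0.11,"z":-0.21,"claw":0},{"rx":3,"ry":0,"rz":0,"x":0,"y":-0.11,"z":-0.21,"claw":0},{"rx":0,"ry":0,"rz":0,"x":0,"y":0,"z":0,"claw":0}]'>/dev/null; python3 ck.py 5;python3 - <<'E'
from bench import env
import cv2,numpy as np
c=env.camera("wrist"); cv2.imwrite(f"pics/wrist10.png",c["color"])
c=env.camera("scene"); cv2.imwrite(f"pics/scene10.png",c["color"])
E
```

```text
t 12.82 TCP [-41.5 -28.1  62.8] toolF [0.01 0.55 1.1 ] yaw 8.7
t 13.32 TCP [-45.5 -22.   62.8] toolF [-0.08  0.68  0.88] yaw -0.2
```

View pics/wrist10.png

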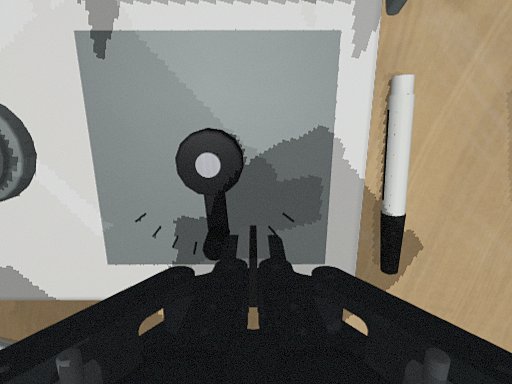

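View pics/scene10.png

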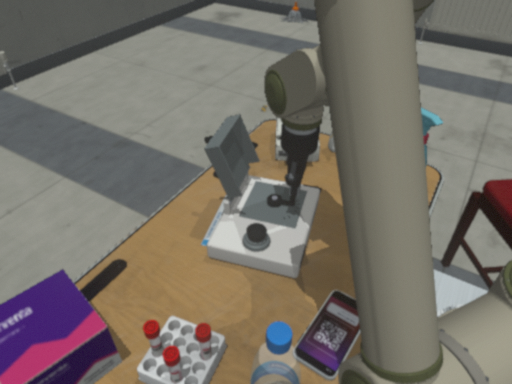

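```bash
python3 -m pendant '[{"rx":2,"ry":0,"rz":0,"x":0,"y":-0.07,"z":-0.14,"claw":0},{"rx":2,"ry":0,"rz":0,"x":0,"y":-0.07,"z":-0.14,"claw":0},{"rx":2,"ry":0,"rz":0,"x":0,"y":-0.07,"z":-0.14,"claw":0},{"rx":2,"ry":0,"rz":0,"x":0,"y":-0.07,"z":-0.14,"claw":0},{"rx":0,"ry":0,"rz":0,"x":0,"y":0,"z":0,"claw":0}]' >/dev/null; python3 ck.py 3 && 
python3 -m pendant '[{"rx":0.5,"ry":0,"rz":0,"x":0,"y":-0.018,"z":-0.035,"claw":0},{"rx":0.5,"ry":0,"rz":0,"x":0,"y":-0.018,"z":-0.035,"claw":0}]' >/dev/null; python3 ck.py 3 && 
python3 -m pendant '[{"rx":0.5,"ry":0,"rz":0,"x":0,"y":-0.018,"z":-0.035,"claw":0},{"rx":0.5,"ry":0,"rz":0,"x":0,"y":-0.018,"z":-0.035,"claw":0}]' >/dev/null; python3 ck.py 3 && 
python3 -m pendant '[{"rx":0.5,"ry":0,"rz":0,"x":0,"y":-0.018,"z":-0.035,"claw":0},{"rx":0.5,"ry":0,"rz":0,"x":0,"y":-0.018,"z":-0.035,"claw":0}]' >/dev/null; python3 ck.py 3 && 
python3 -m pendant '[{"rx":0.5,"ry":0,"rz":0,"x":0,"y":-0.018,"z":-0.035,"claw":0},{"rx":0.5,"ry":0,"rz":0,"x":0,"y":-0.018,"z":-0.035,"claw":0}]' >/dev/null; python3 ck.py 3
```

```text
t 14.05 TCP [-48.2 -16.   62.7] toolF [-0.02  0.3   0.13] yaw -8.3
t 14.30 TCP [-48.4 -15.5  62.7] toolF [0.3  0.83 0.08] yaw -9.3
t 14.55 TCP [-48.6 -14.7  62.7] toolF [-0.5   0.01  0.34] yaw -10.3
t 14.80 TCP [-48.8 -13.9  62.7] toolF [-0.16  1.14  1.28] yaw -11.3
t 15.05 TCP [-49.  -13.1  62.7] toolF [-1.03 -0.12  1.79] yaw -12.3
```

```bash
python3 -m pendant '[{"rx":0.5,"ry":0,"rz":0,"x":0,"y":-0.018,"z":-0.035,"claw":0},{"rx":0.5,"ry":0,"rz":0,"x":0,"y":-0.018,"z":-0.035,"claw":0}]' >/dev/null; python3 ck.py 3 && 
python3 -m pendant '[{"rx":0.5,"ry":0,"rz":0,"x":0,"y":-0.018,"z":-0.035,"claw":0},{"rx":0.5,"ry":0,"rz":0,"x":0,"y":-0.018,"z":-0.035,"claw":0}]' >/dev/null; python3 ck.py 3 && 
python3 -m pendant '[{"rx":0.5,"ry":0,"rz":0,"x":0,"y":-0.018,"z":-0.035,"claw":0},{"rx":0.5,"ry":0,"rz":0,"x":0,"y":-0.018,"z":-0.035,"claw":0}]' >/dev/null; python3 ck.py 3 && 
python3 -m pendant '[{"rx":0.5,"ry":0,"rz":0,"x":0,"y":-0.018,"z":-0.035,"claw":0},{"rx":0.5,"ry":0,"rz":0,"x":0,"y":-0.018,"z":-0.035,"claw":0}]' >/dev/null; python3 ck.py 3 &&
python3 -m pendant '[{"rx":0.5,"ry":0,"rz":0,"x":0,"y":-0.018,"z":-0.035,"claw":0},{"rx":0.5,"ry":0,"rz":0,"x":0,"y":-0.018,"z":-0.035,"claw":0}]' >/dev/null; python3 ck.py 3 &&
python3 -m pendant '[{"rx":0.5,"ry":0,"rz":0,"x":0,"y":-0.018,"z":-0.035,"claw":0},{"rx":0.5,"ry":0,"rz":0,"x":0,"y":-0.018,"z":-0.035,"claw":0}]' >/dev/null; python3 ck.py 3 &&
python3 -m pendant '[{"rx":0.5,"ry":0,"rz":0,"x":0,"y":-0.018,"z":-0.035,"claw":0},{"rx":0.5,"ry":0,"rz":0,"x":0,"y":-0.018,"z":-0.035,"claw":0}]' >/dev/null; python3 ck.py 3 &&
python3 -m pendant '[{"rx":0.5,"ry":0,"rz":0,"x":0,"y":-0.018,"z":-0.035,"claw":0},{"rx":0.5,"ry":0,"rz":0,"x":0,"y":-0.018,"z":-0.035,"claw":0}]' >/dev/null; python3 ck.py 3
```

```text
t 15.30 TCP [-49.2 -12.4  62.8] toolF [-0.91 -0.2   1.45] yaw -13.3
t 15.55 TCP [-49.4 -11.6  62.7] toolF [0.51 0.19 0.86] yaw -14.3
t 15.80 TCP [-49.6 -10.8  62.7] toolF [-0.48 -0.81  0.46] yaw -15.3
t 16.05 TCP [-49.8 -10.1  62.7] toolF [-0.02  0.27  0.65] yaw -16.3
t 16.30 TCP [-49.9  -9.3  62.7] toolF [ 0.37 -0.68  0.41] yaw -17.3
t 16.55 TCP [-50.   -8.5  62.7] toolF [-0.15  0.07  1.08] yaw -18.3
t 16.80 TCP [-50.2  -7.7  62.7] toolF [-0.17 -0.73  1.08] yaw -19.3
t 17.05 TCP [-50.3  -7.   62.7] toolF [-0.61 -0.53  1.92] yaw -20.3
```

```bash
python3 -m pendant '[{"rx":0.5,"ry":0,"rz":0,"x":0,"y":-0.018,"z":-0.035,"claw":0},{"rx":0.5,"ry":0,"rz":0,"x":0,"y":-0.018,"z":-0.035,"claw":0}]' >/dev/null; python3 ck.py 3 && 
python3 -m pendant '[{"rx":0.5,"ry":0,"rz":0,"x":0,"y":-0.018,"z":-0.035,"claw":0},{"rx":0.5,"ry":0,"rz":0,"x":0,"y":-0.018,"z":-0.035,"claw":0}]' >/dev/null; python3 ck.py 3 && 
python3 -m pendant '[{"rx":0.5,"ry":0,"rz":0,"x":0,"y":-0.018,"z":-0.035,"claw":0},{"rx":0.5,"ry":0,"rz":0,"x":0,"y":-0.018,"z":-0.035,"claw":0}]' >/dev/null; python3 ck.py 3 && 
python3 -m pendant '[{"rx":0.5,"ry":0,"rz":0,"x":0,"y":-0.018,"z":-0.035,"claw":0},{"rx":0.5,"ry":0,"rz":0,"x":0,"y":-0.018,"z":-0.035,"claw":0}]' >/dev/null; python3 ck.py 3 &&
python3 -m pendant '[{"rx":0.5,"ry":0,"rz":0,"x":0,"y":-0.018,"z":-0.035,"claw":0},{"rx":0.5,"ry":0,"rz":0,"x":0,"y":-0.018,"z":-0.035,"claw":0}]' >/dev/null; python3 ck.py 3 &&
python3 -m pendant '[{"rx":0.5,"ry":0,"rz":0,"x":0,"y":-0.018,"z":-0.035,"claw":0},{"rx":0.5,"ry":0,"rz":0,"x":0,"y":-0.018,"z":-0.035,"claw":0}]' >/dev/null; python3 ck.py 3 &&
python3 -m pendant '[{"rx":0.5,"ry":0,"rz":0,"x":0,"y":-0.018,"z":-0.035,"claw":0},{"rx":0.5,"ry":0,"rz":0,"x":0,"y":-0.018,"z":-0.035,"claw":0}]' >/dev/null; python3 ck.py 3 &&
python3 -m pendant '[{"rx":0.5,"ry":0,"rz":0,"x":0,"y":-0.018,"z":-0.035,"claw":0},{"rx":0.5,"ry":0,"rz":0,"x":0,"y":-0.018,"z":-0.035,"claw":0}]' >/dev/null; python3 ck.py 3
```

```text
t 17.30 TCP [-50.3  -6.4  62.8] toolF [-0.71 -0.29  3.07] yaw -21.3
t 17.30 TCP [-50.3  -6.4  62.8] toolF [-0.71 -0.29  3.07] yaw -21.3
t 17.30 TCP [-50.3  -6.4  62.8] toolF [-0.71 -0.29  3.07] yaw -21.3
t 17.30 TCP [-50.3  -6.4  62.8] toolF [-0.71 -0.29  3.07] yaw -21.3
t 17.30 TCP [-50.3  -6.4  62.8] toolF [-0.71 -0.29  3.07] yaw -21.3
t 17.30 TCP [-50.3  -6.4  62.8] toolF [-0.71 -0.29  3.07] yaw -21.3
t 17.30 TCP [-50.3  -6.4  62.8] toolF [-0.71 -0.29  3.07] yaw -21.3
t 17.30 TCP [-50.3  -6.4  62.8] toolF [-0.71 -0.29  3.07] yaw -21.3
```

Force is rising, so the peg is probably at the stop. I'll check with a hold and then a small straight push (no turn).

```bash
python3 -m pendant '[{"rx":0,"ry":0,"rz":0,"x":0,"y":0,"z":0,"claw":0},{"rx":0,"ry":0,"rz":0,"x":0,"y":0,"z":0,"claw":0}]' >/dev/null; python3 ck.py 6 ; 
python3 -m pendant '[{"rx":0,"ry":0,"rz":0,"x":0,"y":0,"z":-0.03,"claw":0},{"rx":0,"ry":0,"rz":0,"x":0,"y":0,"z":0,"claw":0}]' >/dev/null; python3 ck.py 9 && python3 -m pendant '[{"rx":0,"ry":0,"rz":0,"x":0,"y":0,"z":-0.03,"claw":0},{"rx":0,"ry":0,"rz":0,"x":0,"y":0,"z":0,"claw":0}]' >/dev/null; python3 ck.py 9
```

```text
t 17.55 TCP [-50.3  -6.4  62.7] toolF [-0.33 -0.51  4.  ] yaw -21.2
t 17.80 TCP [-50.2  -6.1  62.8] toolF [-0.24 -0.76  4.36] yaw -21.2
t 18.05 TCP [-50.1  -5.9  62.8] toolF [-0.43 -0.12  5.08] yaw -21.2
```

```bash
python3 -m pendant '[{"rx":0,"ry":0,"rz":0,"x":0,"y":0,"z":-0.05,"claw":0},{"rx":0,"ry":0,"rz":0,"x":0,"y":0,"z":0,"claw":0}]' >/dev/null; python3 ck.py 9 && python3 -m pendant '[{"rx":0,"ry":0,"rz":0,"x":0,"y":0,"z":-0.05,"claw":0},{"rx":0,"ry":0,"rz":0,"x":0,"y":0,"z":0,"claw":0}]' >/dev/null; python3 ck.py 9;python3 - <<'E'
from bench import env
import cv2,numpy as np
c=env.camera("wrist"); cv2.imwrite(f"pics/wrist11.png",c["color"])
E
python3 ck.py 9
```

```text
t 18.30 TCP [-50.   -5.6  62.8] toolF [-0.64 -1.74  7.16] yaw -21.2
t 18.55 TCP [-49.9  -5.4  62.8] toolF [-0.22 -1.32  7.53] yaw -21.2
t 18.60 TCP [-49.9  -5.4  62.8] toolF [-0.61 -1.34  7.95] yaw -21.2
```

View pics/wrist11.png

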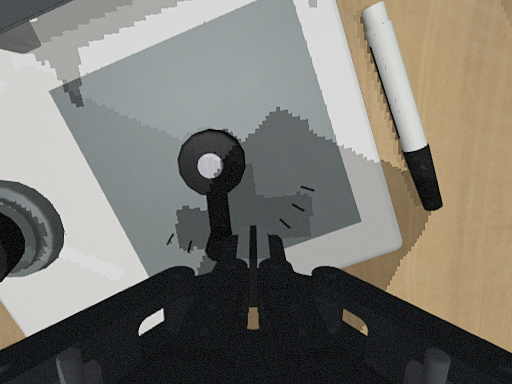

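At the stop; the arm didn't rotate further while the force grew by about 3 N/mm. I'll press up to about 14 N in small steps.

```bash
python3 -m pendant '[{"rx":0,"ry":0,"rz":0,"x":0,"y":0,"z":-0.05,"claw":0},{"rx":0,"ry":0,"rz":0,"x":0,"y":0,"z":-0.05,"claw":0},{"rx":0,"ry":0,"rz":0,"x":0,"y":0,"z":0,"claw":0}]' >/dev/null; python3 ck.py 12 && python3 -m pendant '[{"rx":0,"ry":0,"rz":0,"x":0,"y":0,"z":-0.05,"claw":0},{"rx":0,"ry":0,"rz":0,"x":0,"y":0,"z":0,"claw":0}]' >/dev/null; python3 ck.py 9
```

```text
t 18.98 TCP [-49.6  -4.8  62.9] toolF [-0.59 -1.79 11.  ] yaw -21.2
t 19.23 TCP [-49.5  -4.6  62.9] toolF [ 0.13 -1.98 12.1 ] yaw -21.2
```

```bash
python3 -m pendant '[{"rx":0,"ry":0,"rz":0,"x":0,"y":0,"z":-0.04,"claw":0},{"rx":0,"ry":0,"rz":0,"x":0,"y":0,"z":0,"claw":0}]' >/dev/null; python3 ck.py 12 ; python3 -m pendant '[{"rx":0,"ry":0,"rz":0,"x":0,"y":0,"z":0,"claw":0},{"rx":0,"ry":0,"rz":0,"x":0,"y":0,"z":0,"claw":0}]' >/dev/null; python3 ck.py 9
```

```text
t 19.48 TCP [-49.4  -4.4  62.9] toolF [-0.4  -3.39 13.89] yaw -21.2
t 19.73 TCP [-49.4  -4.4  62.9] toolF [-1.1  -3.15 13.31] yaw -21.2
```

```bash
for i in 1 2 3; do python3 -m pendant '[{"rx":0,"ry":0,"rz":0,"x":0,"y":0,"z":0,"claw":0},{"rx":0,"ry":0,"rz":0,"x":0,"y":0,"z":0,"claw":0},{"rx":0,"ry":0,"rz":0,"x":0,"y":0,"z":0,"claw":0},{"rx":0,"ry":0,"rz":0,"x":0,"y":0,"z":0,"claw":0}]' >/dev/null; python3 ck.py 12 ; done
```

```text
t 20.23 TCP [-49.5  -4.4  62.9] toolF [-0.66 -2.75 13.11] yaw -21.2
t 20.73 TCP [-49.4  -4.4  62.9] toolF [-0.76 -3.59 12.74] yaw -21.2
t 21.23 TCP [-49.4  -4.4  62.9] toolF [-0.67 -3.16 12.61] yaw -21.2
```

```bash
python3 -m pendant '[{"rx":0,"ry":0,"rz":0,"x":0,"y":0,"z":-0.03,"claw":0},{"rx":0,"ry":0,"rz":0,"x":0,"y":0,"z":0,"claw":0},{"rx":0,"ry":0,"rz":0,"x":0,"y":0,"z":0,"claw":0},{"rx":0,"ry":0,"rz":0,"x":0,"y":0,"z":0,"claw":0}]' >/dev/null; python3 ck.py 12;  python3 -m pendant '[{"rx":0,"ry":0,"rz":0,"x":0,"y":0,"z":0,"claw":0},{"rx":0,"ry":0,"rz":0,"x":0,"y":0,"z":0,"claw":0},{"rx":0,"ry":0,"rz":0,"x":0,"y":0,"z":0,"claw":0},{"rx":0,"ry":0,"rz":0,"x":0,"y":0,"z":0,"claw":0},{"rx":0,"ry":0,"rz":0,"x":0,"y":0,"z":0,"claw":0},{"rx":0,"ry":0,"rz":0,"x":0,"y":0,"z":0,"claw":0}]' >/dev/null; python3 ck.py 12
python3 -m pendant '[{"rx":0,"ry":0,"rz":0,"x":0,"y":0,"z":0.1,"claw":0},{"rx":0,"ry":0,"rz":0,"x":0,"y":0,"z":0.15,"claw":0},{"rx":0,"ry":0,"rz":0,"x":0,"y":0,"z":0.2,"claw":0},{"rx":0,"ry":0,"rz":0,"x":0,"y":0,"z":0.5,"claw":0},{"rx":0,"ry":0,"rz":0,"x":0,"y":0,"z":0.8,"claw":0},{"rx":0,"ry":0,"rz":0,"x":0,"y":0,"z":0,"claw":0}]' >/dev/null; python3 ck.py 12
```

```text
t 21.73 TCP [-49.4  -4.2  63. ] toolF [-0.8  -2.35 13.9 ] yaw -21.2
t 22.48 TCP [-49.4  -4.2  62.9] toolF [-0.23 -3.08 14.12] yaw -21.2
t 23.23 TCP [-55.5 -19.4  62.7] toolF [ 0.81  0.36 -0.1 ] yaw -21.3
```

Released. I'll lift off and check.

```bash
python3 -m pendant '[{"rx":0,"ry":0,"rz":0,"x":-2,"y":0,"z":0,"claw":0},{"rx":0,"ry":0,"rz":0,"x":-4,"y":0,"z":0,"claw":0},{"rx":0,"ry":0,"rz":0,"x":-4,"y":-2,"z":0,"claw":0},{"rx":0,"ry":0,"rz":0,"x":-4,"y":-3,"z":0,"claw":0},{"rx":0,"ry":0,"rz":0,"x":0,"y":0,"z":0,"claw":0},{"rx":0,"ry":0,"rz":0,"x":0,"y":0,"z":0,"claw":0}]' >/dev/null; python3 ck.py 12
python3 - <<'E'
from bench import env
from h import *
s=env.sense(); c=env.camera("wrist"); cv2.imwrite("pics/wrist12.png",c["color"]); np.savez("pics/wrist12.npz",pos=s["position"],rot=s["ee_rot"],**c)
c=env.camera("scene"); cv2.imwrite("pics/scene12.png",c["color"])
E
```

```text
t 23.98 TCP [-101.9   -0.7  202.3] toolF [ 0.18 -0.13  0.33] yaw -21.3
```

View pics/wrist12.png

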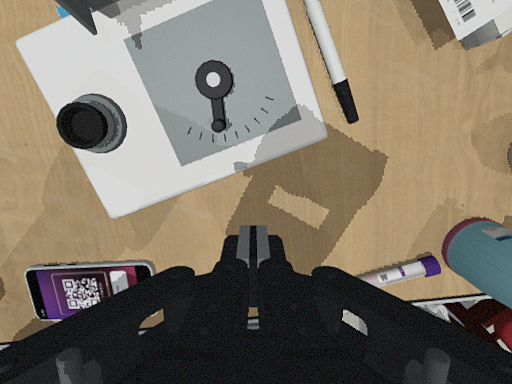

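View pics/scene12.png

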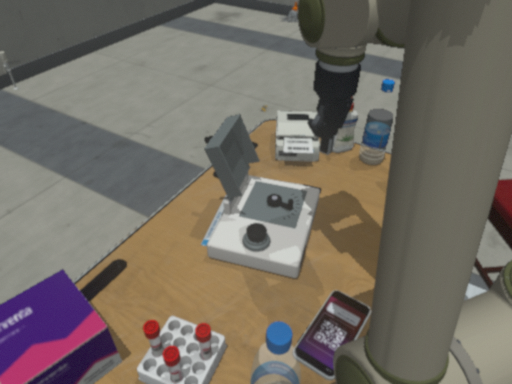

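Run:
```python
from h import *
c=dict(np.load("pics/wrist12.npz")); T=np.eye(4); T[:3,:3]=R.from_quat(c["rot"]).as_matrix(); T[:3,3]=c["pos"]
c["cam_to_world"]=T@c["T_tool_cam"]; P=pts(c)
Q=np.stack([(P-O)@xm,(P-O)@ym,P[...,2]],-1)*1000
m=(Q[...,2]>67)&(Q[...,2]<78); m[:110]=0;m[140:]=0;m[:,:205]=0;m[:,235:]=0
g=(c["color"].min(2)>180)&(abs(Q[...,2]-60)<4); g[:65]=0;g[95:]=0;g[:,:200]=0;g[:,228:]=0
d=Q[m].mean(0)-Q[g].mean(0); print(Q[m].mean(0).round(1),Q[g].mean(0).round(1),d.round(1),np.arctan2(-d[1],-d[0]))
from bench import env
print(env.finish_job())
```

```text
[-45.4   9.3  71.6] [-6.9 -1.6 61. ] [-38.5  10.9  10.7] -0.2761567557938969
the job is handed in; nothing more can be done
None
```

The job is done and handed in at about 24 s; no verdict was reported.

- **Cover:** I swung it back by the post at about 0.6 rad/s and let go at about 1.93 rad. The contact force then read about 0. It was still leaning open in the last picture.
- **Selector:** I pushed the peg clockwise with closed fingertips from about 0.72 rad right of front to its end stop. It took 12.6–14.2 N along the push for about 3 s, including the final 0.75 s at about 14 N. The highest reading was about 14.5 N in total, below the 18 N limit. I then backed off and lifted clear.
- **Last checks:** The peg stands about 0.28 rad left of front, about 11 mm to the left of the axis. That is within the expected range for the stop. The contact force was about 0.
- **Bystanders:** The pen looked unmoved. I saw the swab pouch in place after the cover was open, but did not look at it closely again. I did not measure either one at the end.
- **Disagreement:** The wrist camera put the hub about 2–3 mm from its given position. I therefore measured the peg relative to the hub.

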